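# Screw the lid onto an objective's storage can

## Robot

A 6-joint arm with a two-finger parallel gripper is mounted at the origin on the work surface. World frame = base frame: x ahead of the robot, y to its left, z up, the work surface at z = 0. Lengths are in m, angles in rad, forces in N, time in s.
With the tool pointing down it reaches from about 0.375 to 0.9 m from the base axis. Payload 3.1 kg.
Tool frame: the origin (TCP) lies midway between the tips of the shut fingers; the grasp point (between the pads) lies robot.grip_depth behind it (robot.grip_depth is the distance from the TCP to the grasp point, in m); z points along the fingers, y is the line along which they close (so a half turn about z gives the same grasp; the last joint's range is limited). The gripper opens to 87 mm and grips with 3 to 60 N. Pads are 19 mm wide; open, the fingers measure 117 mm over their backs; the gripper's body (75 mm by 190 mm) begins 51 mm behind the grasp point.
Start: joints at [-1.397, 0.527, 1.433, -0, 1.181, -0.178], TCP at [0.215, -0.587, 0.223] pointing down, gripper open.
Joint ranges: [-3.08, 3.08], [-0.75, 2.2], [0.22, 2.44], [-1.43, 4.57], [0, 2.65], [-2.85, 2.85]. Speed limits (rad/s): [2.79, 2.79, 3.14, 3.14, 3.14, 3.14].

## Interface

Orientations are given as a unit quaternion [x, y, z, w].
In Python, from rig import robot, viewer gives the robot as it stands (robot), with the cameras (viewer).
- The arm moves only by the shell command python3 nudge.py 'ROWS' [OPENING] [FORCE]. ROWS is a JSON list of rows, 1 to 20 of them, each an object with the fields sx, sy, sz (the shift in m), yaw (a turn about the tool's z in rad); a field left out counts as zero; each row shifts and turns the commanded pose from where the row before left it, along the tool's axes as they then stand; what a row does not reach is not made up. A row lasts 1/12 s, in which the tool goes at most 0.0417 m and 0.125 rad, less where a joint would pass 70% of its speed; a pose out of reach is approached as far as the arm can. OPENING is the finger opening in m, set as the command begins (- or left out keeps the last). The fingers move at their own pace and stop on an object; FORCE is the grip in N (left out, the last holds). Time passes only in rows, so rows that do not move let the fingers close. It prints the time, the measured TCP pose, the force, the opening and the grip force at its end. Input that does not fit is refused with a message, and nothing moves.
- robot.get_obs(): the state, without advancing time (a new reading comes with each control period).
- viewer.camera(name): name is "scene" or "top"; returns a dict with "img" (420x560x3 uint8, red, green, blue), "fx", "fy", "cx", "cy" (pixels), "xyz" and "attitude" of the camera in the world. Camera axes: x right, y down, z forward; pixel columns grow to the right and rows downward; lengths in m; the calibration is good to about 2 mm. A picture is of the moment at which its call begins. There is no depth.
- robot.hand_in(): hands the job in; it is judged then, once.
The state is a dict: "time": time; "q": joint angles; "joint_velocities": joint speeds; "joint_torque": joint torques, N m; "position": TCP position; "tool_rot": TCP orientation; "ft_force": force on the tool from outside, world axes, zero at the start; "moment": the same for the moment, N m; "grip_width": finger opening in m; "grip_force": force on a finger pad.
Only numpy, scipy, OpenCV 4.12 (cv2) and the standard library are available. Lean on these libraries where they do the work, as an engineer would, in place of code of your own. Each camera call takes 0.05 s, during which the arm holds its last target. There are 200 camera calls.

## Task

Take the black screw lid from the bench and screw it fully home, down onto the rim, on the open can in the wooden stand (right-hand thread). Do not force the thread: if the lid has not dropped into the thread start, back it off anticlockwise, bearing down lightly, until it drops, and only then run it in clockwise. Let go of it at the end and leave the other things on the bench where they are.

Things in the scene. Friction and masses are not known exactly. Their poses are not given: they have to be found in the camera images.
- stand: Fixed wooden stand, 110 x 110 x 24 mm with a round collar (72 mm across, up to 34 mm) holding the grey can upright. Origin: centre of its underside on the bench. The can, 60 mm across up to its shoulder, is coaxial with the stand's z and cannot turn. Which way its thread starts face differs every time and is not told by the stand's yaw: feel for it.
- mouth (a point): Centre of the can's rim, on its axis, 108 mm above the bench, z up. The contact force between lid and can must stay below 40 N at all times (this is what forcing the thread means). At the final tightening a grip of 8 N slips on the lid before that; one of 14 N does not.
- neck (a point): On the can's axis at its shoulder, 86.5 mm above the bench, at the foot of the neck. The neck is 43 mm in diameter, 21.5 mm long, chamfered over its top 2.5 mm to 38 mm across at the rim. The ribs of thread on it reach out to 52 mm diameter.
- starts (a point): On the can's axis, level with the thread starts (the ridges' highest ends), 5.7 mm below the rim. Right-hand thread, three starts 120 degrees apart, 3.82 mm of travel per rad. Each ridge runs from its start 80 degrees clockwise (seen from above) and down; then comes an open gap of 40 degrees up to the next start. A lid resting on top of the ridges has its seat 7.5 to 13 mm above the rim.
- gap (a point): On the can's axis, level with the middle of the gaps' floor, 13.3 mm below the rim. A lid on the ridges, turned anticlockwise (at most 100 degrees), climbs 3.82 mm per rad, then its lugs drop 9 mm into the gaps: seat now 3.5 to 6 mm above the rim. In the gap it has 20 degrees of play; further anticlockwise is a hard wall. Clockwise it runs in under the ridges, home after 60 to 80 degrees.
- ribs (a point): On the can's axis, level with the tops of the stop ribs, 8.4 mm below the rim. A rib 2.5 mm high and 2 mm wide stands on each ridge's lower end: a lid turned clockwise while still on top of the ridges jams against these. A lid set down with its lugs on the ribs drops about 2.5 mm off them when turned anticlockwise: that is not yet the thread start.
- lid: Loose black ribbed screw lid, 60 mm in diameter, 24.5 mm high, 50 to 100 g, lying on the bench open side down. Origin: centre of its underside, z up. Round: grip it across its side at any yaw. Inside: bore 54 mm and at the lower edge three lugs 120 degrees apart (one on the lid's +x), 3 mm high, 20 degrees wide, 45 mm across inside: 1 mm radial clearance on the neck.
- seat (a point): Centre of the lid's inner top face, 18.5 mm above the lid's origin, 6 mm below its top, 18 mm above the lugs' undersides. With the lid screwed home it coincides with point mouth (the seat rests on the rim).
- oil: Bystander: small amber oil bottle, 30 mm diameter, 65 mm high, standing. Origin at the centre of its underside.
- objective: Bystander: spare steel microscope objective, 32 mm diameter, 46 mm high, standing. Origin at the centre of its underside.
- slidebox: Bystander: pale wooden slide box, 85 x 40 x 35 mm. Origin at the centre of its underside.

How it is judged:
By the outcome, as a careful person would: the job done as asked, in the order asked, and still so for the second after the job is handed in, with the robot touching nothing.
It also fails if it takes over 72 s, if anything falls off the work surface, if the arm or the gripper's body presses on something with over 40 N, if the wrist force passes 120 N, or if a joint passes its speed limit or range.

## Working session

There is one attempt and no reset: what is moved stays moved. The work goes in short steps, Python scripts to look and compute and a shell command to move; the robot and the scene stay as the last step left them, time stands still between calls to the robot, and variables do not carry over. Pictures are saved under pics/ and viewed, at most 10 in all, crops included, and the job is handed in when it is done.

```bash
ls; mkdir -p pics
python3 - <<'E'
from rig import robot, viewer
import cv2,numpy as np
print(robot.grip_depth)
for n in("top","scene"):
    c=viewer.camera(n); cv2.imwrite(f"pics/{n}0.png",c["img"][:,:,::-1]); print(n,{k:np.round(v,4).tolist() for k,v in c.items() if k!="img"})
o=robot.get_obs();print({k:np.round(v,4).tolist() for k,v in o.items()})
E
```

```text
nudge.py
pics
rig.py
0.0187
top {'fx': 412.4188, 'fy': 412.4188, 'cx': 273.9084, 'cy': 210.5881, 'xyz': [0.4391, -0.0072, 0.8697], 'attitude': [0.7113, -0.6978, 0.0574, -0.0623]}
scene {'fx': 509.84, 'fy': 509.84, 'cx': 277.06, 'cy': 214.8732, 'xyz': [1.0819, -0.3616, 0.791], 'attitude': [0.8206, 0.4418, -0.1638, -0.3236]}
{'time': 0.1, 'q': [-1.3975, 0.5284, 1.4337, -0.0, 1.1814, -0.1785], 'joint_velocities': [-0.0001, -0.0018, -0.0021, -0.0008, 0.0003, -0.0007], 'joint_torque': [-0.0003, -44.0987, -17.7151, 0.0634, 0.0534, -0.0001], 'position': [0.2153, -0.5861, 0.2217], 'tool_rot': [0.9846, 0.175, -0.0, -0.001], 'ft_force': [0.0318, 0.45, 0.2327], 'moment': [0.004, -0.0681, -0.0011], 'grip_force': 0.0, 'grip_width': 0.0865}
```

View pics/top0.png

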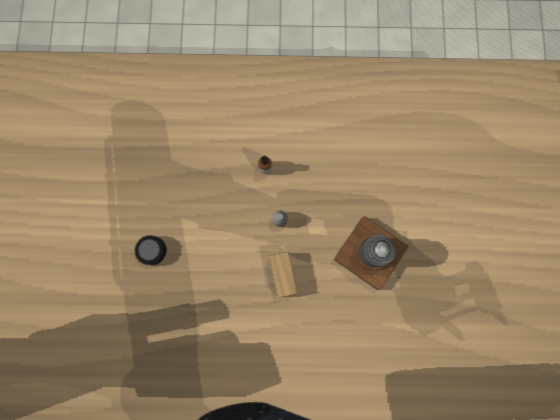

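View pics/scene0.png

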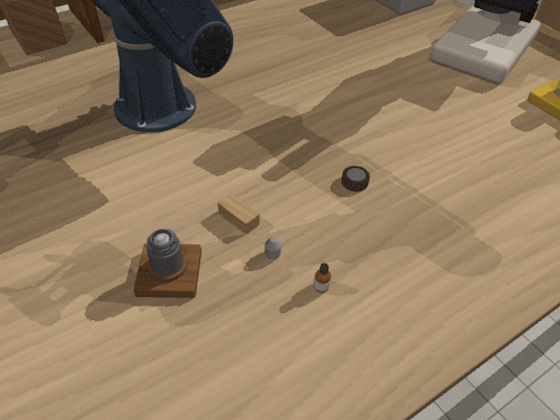

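The top view shows the lid at about (151,250), the can mouth at (381,250), the slide box at (283,275), the objective at (280,218) and the oil at (265,163). In the scene view the lid is at (356,177) and the can mouth at (162,240). I'll enlarge the lid and the can in both views to locate them precisely.

```bash
cat > h.py <<'E'
import numpy as np,cv2
from scipy.spatial.transform import Rotation as R
from rig import robot, viewer
def ray(c,uv,z):
    d=R.from_quat(c["attitude"]).apply([(uv[0]-c["cx"])/c["fx"],(uv[1]-c["cy"])/c["fy"],1]); p=np.array(c["xyz"])
    return (p+d*(z-p[2])/d[2])[:2]
def proj(c,P):
    p=R.from_quat(c["attitude"]).inv().apply(np.atleast_2d(P)-c["xyz"]); return p[:,:2]/p[:,2:]*c["fx"]+[c["cx"],c["cy"]]
def circ(x,y,z,r):
    a=np.linspace(0,2*np.pi,60); return np.c_[x+r*np.cos(a),y+r*np.sin(a),0*a+z]
E
python3 - <<'E'
from h import *
cs={n:viewer.camera(n) for n in("top","scene")}
print("lid",ray(cs["top"],(151,249.5),.0245),ray(cs["scene"],(356,175),.0245))
print("rim",ray(cs["top"],(381,250),.108),ray(cs["scene"],(162,239),.108))
for n,p in(("obj",(280,218)),("box",(283,275)),("oil",(265,163))): print(n,ray(cs["top"],p,.045))
tiles=[]
for n,u,v in(("top",151,250),("top",376,252),("scene",356,178),("scene",166,255)):
    t=cs[n]["img"][v-37:v+37,u-50:u+50,::-1]; tiles.append(cv2.resize(t,(400,296),interpolation=cv2.INTER_CUBIC))
cv2.imwrite("pics/crop1.png",np.vstack([np.hstack(tiles[:2]),np.hstack(tiles[2:])]))
E
```

```text
lid [0.49808366 0.25044186] [0.50027492 0.2528312 ]
rim [ 0.49945939 -0.1991137 ] [ 0.50653781 -0.20268181]
obj [ 0.56518674 -0.01261458]
box [ 0.45141452 -0.02048442]
oil [0.67973236 0.02039124]
```

View pics/crop1.png

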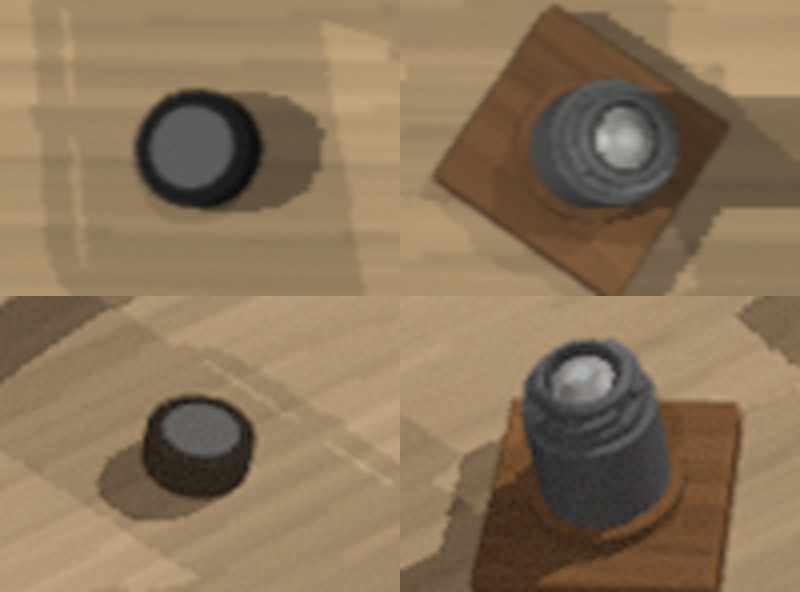

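The crops show the lid's grey disc at tile (192,147) in the top view and (201,134) in the scene view. The stand's left and right corners are at (33,178) and (328,128), and the can's rim centre is at about (223,138) top and (183,84) scene. I'll refine these by fitting silhouettes to both views and checking with overlays.

Run:
```python
from h import *
cs={n:viewer.camera(n) for n in("top","scene")}
O={"A":("top",151,250),"B":("top",376,252),"C":("scene",356,178),"D":("scene",166,255)}
def im(t,x,y):
    n,u,v=O[t]; return cs[n],((x+.5)/4-.5+u-50,(y+.5)/4-.5+v-37)
def pos(t,x,y,z): return ray(*im(t,x,y),z)*1000
print("lid top",pos("A",192,147,.0245),"scene",pos("C",201,134,.0245))
print("stand top",(pos("B",33,178,.024)+pos("B",328,128,.024))/2, "rim top",pos("B",223,138,.108))
print("scene rim",pos("D",183,84,.108),"stand scene cnr",pos("D",115,107,.024),pos("D",340,110,.024))
# automatic lid fit: dark silhouette mask vs projected hull
from scipy.optimize import minimize
def hull(c,parts):
    m=np.zeros((1680,2240),np.uint8)
    p=np.vstack([proj(c,q) for q in parts]); cv2.fillConvexPoly(m,cv2.convexHull(((p+.5)*4).astype(np.int32)),255); return cv2.resize(m,(560,420),interpolation=cv2.INTER_AREA)/255.
for n,(u,v) in(("top",(151,250)),("scene",(356,178))):
    c=cs[n]; g=c["img"].astype(float); lidm=((g.max(2)<60)|((g.max(2)-g.min(2)<14)&(g.max(2)<125))).astype(float)
    w=np.zeros_like(lidm); w[v-20:v+20,u-20:u+20]=1; lidm*=w
    f=lambda p:((hull(c,[circ(p[0]/1e3,p[1]/1e3,z,.030) for z in(0,.0245)])-lidm)**2)[w>0].sum()
    r=minimize(f,[500,252],method="Nelder-Mead",options=dict(initial_simplex=[[495,248],[505,250],[499,256]])); print("lidfit",n,r.x,r.fun,lidm.sum())
# can silhouette overlay fit: grey (low saturation)
for n,(u,v) in(("top",(376,252)),("scene",(166,255))):
    c=cs[n]; g=c["img"].astype(float); m=((g.max(2)-g.min(2))<22).astype(float)
    w=np.zeros_like(m); w[v-30:v+(20),u-24:u+30]=1; m*=w
    f=lambda p:((hull(c,[circ(p[0]/1e3,p[1]/1e3,z,.030) for z in(.034,.0855)]+[circ(p[0]/1e3,p[1]/1e3,z,.0225) for z in(.1055,)]+[circ(p[0]/1e3,p[1]/1e3,.108,.019)])-m)**2)[w>0].sum()
    r=minimize(f,[500,-200],method="Nelder-Mead",options=dict(initial_simplex=[[495,-204],[507,-200],[499,-194]])); print("canfit",n,r.x,r.fun,m.sum())
print(robot.get_obs()["time"])
```

```text
lid top [498.24576369 255.3344144 ] scene [497.93653091 254.41934078]
stand top [ 499.88422303 -199.39538376] rim top [ 501.08220394 -199.84214277]
scene rim [ 505.17763535 -203.22439273] stand scene cnr [ 429.6903011  -217.28314417] [ 490.20106911 -127.49413738]
lidfit top [498.00289737 254.3043754 ] 40.880061514801994 715.0
lidfit scene [496.96061707 254.35731506] 62.39735486351404 544.0
canfit top [ 501.13818676 -201.89140665] 17.48232218377547 937.0
canfit scene [ 500.42828071 -202.11566424] 53.085920799692424 1339.0
0.3
```

```bash
cat > st.py <<'E'
import sys
from h import *
o=robot.get_obs(); M=R.from_quat(o["tool_rot"]); p=np.array(o["position"])
print("t",o["time"],"p",p.round(4),"yaw",np.arctan2(M.as_matrix()[1,0],M.as_matrix()[0,0]).round(3),"q6",round(o["q"][5],3),"F",np.round(o["ft_force"],1),"M",np.round(o["moment"],2),"w",o["grip_width"],"g",o["grip_force"])
if len(sys.argv)>3: print("delta tool",M.inv().apply(np.array(sys.argv[1:4],float)-p).round(4))
E
python3 nudge.py '[{"yaw":-0.084},{"yaw":-0.084},{"yaw":-0.084},{"yaw":-0.084},{"sx":0.03,"sy":-0.0187},{"sx":0.03,"sy":-0.0187},{"sx":0.03,"sy":-0.0187},{"sx":0.03,"sy":-0.0187},{"sx":0.03,"sy":-0.0187},{"sx":0.03,"sy":-0.0187},{"sx":0.03,"sy":-0.0187},{"sx":0.03,"sy":-0.0187},{"sx":0.03,"sy":-0.0187},{"sx":0.03,"sy":-0.0187},{"sx":0.03,"sy":-0.0187},{"sx":0.03,"sy":-0.0187},{"sx":0.03,"sy":-0.0187},{"sx":0.03,"sy":-0.0187},{"sx":0.03,"sy":-0.0187},{"sx":0.03,"sy":-0.0187}]' 0.087 8; python3 st.py 0.4977 0.2544 0.10
```

```text
time: 1.97
position: [0.3966, -0.0491, 0.2228]
tool_rot: [0.941, 0.337, 0.0, 0.0]
ft_force: [0.7, -1.7, 0.3]
grip_width: 0.087
grip_force: 0.0
t 1.9667 p [ 0.3966 -0.0491  0.2228] yaw 0.688 q6 0.479 F [ 0.7 -1.7  0.3] M [ 0.02 -0.02  0.02] w 0.08698708322288219 g 0.0
delta tool [ 0.2707 -0.1705  0.1228]
```

```bash
python3 nudge.py '[{"sx":0.03,"sy":-0.0189},{"sx":0.03,"sy":-0.0189},{"sx":0.03,"sy":-0.0189},{"sx":0.03,"sy":-0.0189},{"sx":0.03,"sy":-0.0189},{"sx":0.03,"sy":-0.0189,"sz":0.01},{"sx":0.03,"sy":-0.0189,"sz":0.02},{"sx":0.03,"sy":-0.0189,"sz":0.02},{"sx":0.03,"sy":-0.0189,"sz":0.02},{"sz":0.02},{"sz":0.02},{"sz":0.01},{},{}]'; python3 st.py 0.4977 0.2544 0.0025
python3 - <<'E'
from h import *
a=viewer.camera("top")["img"][190:310,71:231,::-1]; b=viewer.camera("scene")["img"][118:238,276:436,::-1]
cv2.imwrite("pics/lid2.png",np.hstack([cv2.resize(x,None,fx=2.5,fy=2.5,interpolation=cv2.INTER_CUBIC) for x in(a,b)]))
E
```

```text
time: 3.13
position: [0.4968, 0.2517, 0.1025]
tool_rot: [0.942, 0.337, -0.0, -0.0]
ft_force: [0.5, -0.8, -0.0]
grip_width: 0.0873
grip_force: 0.0
t 3.1333 p [0.4968 0.2517 0.1025] yaw 0.687 q6 1.152 F [ 0.5 -0.8 -0. ] M [ 0. -0.  0.] w 0.08729909264664984 g 0.0
delta tool [ 0.0024 -0.0015  0.1   ]
```

View pics/lid2.png

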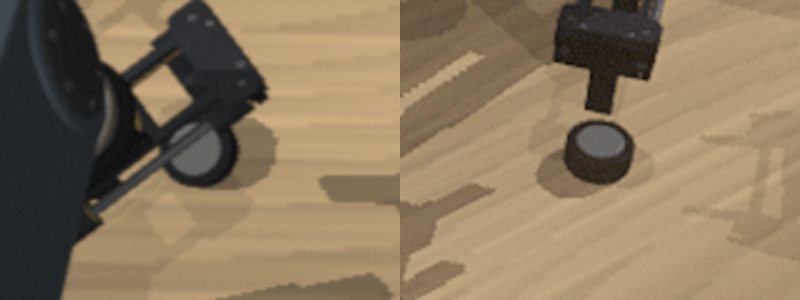

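Above the lid, the fingers straddle it: it sits at (200,150) in the top crop and (600,140) in the scene crop. Descending and gripping.

```bash
python3 nudge.py '[{"sx":0.0024,"sy":-0.0015,"sz":0.015},{"sz":0.02},{"sz":0.02},{"sz":0.015},{"sz":0.012},{"sz":0.01},{"sz":0.006},{"sz":0.002},{},{},{}]'; python3 st.py 0.4977 0.2544 0.0025
```

```text
time: 4.15
position: [0.4984, 0.2549, 0.0033]
tool_rot: [0.941, 0.337, 0.001, 0.0]
ft_force: [-0.8, -0.2, -0.2]
grip_width: 0.087
grip_force: 0.0
t 4.15 p [0.4984 0.2549 0.0033] yaw 0.688 q6 1.156 F [-0.8 -0.2 -0.2] M [-0.02 -0.01  0.03] w 0.08695399271928278 g 0.0
delta tool [-0.0009 -0.      0.0008]
```

```bash
python3 nudge.py '[{"sz":0.0006,"yaw":-0.12},{"yaw":-0.12},{"yaw":-0.12},{"yaw":-0.12},{"yaw":-0.12},{"yaw":-0.12},{"yaw":-0.12},{"yaw":-0.12},{"yaw":-0.12},{"yaw":-0.12},{"yaw":-0.12},{"yaw":-0.12},{"yaw":-0.12},{},{}]'; python3 nudge.py '[{},{},{},{},{},{}]' 0.05 5; python3 nudge.py '[{},{},{},{},{}]' 0.075; python3 st.py
```

```text
time: 5.4
position: [0.4982, 0.2549, 0.0025]
tool_rot: [0.434, 0.901, 0.0, 0.0]
ft_force: [-0.2, -0.1, -0.2]
grip_width: 0.0871
grip_force: 0.0
time: 5.9
position: [0.4979, 0.2547, 0.0019]
tool_rot: [0.432, 0.902, 0.0, 0.0]
ft_force: [-0.5, -0.8, -0.1]
grip_width: 0.0602
grip_force: 5.0
time: 6.32
position: [0.4979, 0.2547, 0.002]
tool_rot: [0.432, 0.902, 0.0, -0.0]
ft_force: [-0.8, 0.2, 0.2]
grip_width: 0.0738
grip_force: 0.0
t 6.3167 p [0.4979 0.2547 0.002 ] yaw 2.248 q6 -0.404 F [-0.8  0.2  0.2] M [-0.02 -0.15  0.08] w 0.07380974933931564 g 0.0
```

```bash
python3 nudge.py '[{"yaw":0.12},{"yaw":0.12},{"yaw":0.12},{"yaw":0.12},{"yaw":0.12},{"yaw":0.12},{"yaw":0.12},{"yaw":0.12},{"yaw":0.12},{"yaw":0.12},{"yaw":0.12},{"yaw":0.12},{"yaw":0.12},{},{}]'; python3 nudge.py '[{},{},{},{},{},{"sz":-0.005},{"sz":-0.01},{"sz":-0.02},{"sz":-0.02},{"sz":-0.02},{"sz":-0.03},{"sz":-0.03},{"sz":-0.02},{}]' 0.05 8;  python3 st.py 0.5007 -0.201 0.1575
```

```text
time: 7.57
position: [0.4979, 0.2547, 0.002]
tool_rot: [0.941, 0.339, -0.0, 0.0]
ft_force: [0.2, 0.8, 0.3]
grip_width: 0.0749
grip_force: 0.0
time: 8.73
position: [0.5009, 0.2557, 0.1625]
tool_rot: [0.941, 0.337, 0.005, 0.0]
ft_force: [1.1, 0.6, -1.4]
grip_width: 0.0597
grip_force: 8.0
t 8.7333 p [0.5009 0.2557 0.1625] yaw 0.688 q6 1.156 F [ 1.1  0.6 -1.4] M [-0.02 -0.05 -0.03] w 0.059709711766381846 g 7.999916003172984
delta tool [-0.2902  0.3527  0.0036]
```

```bash
python3 nudge.py '[{"sx":-0.01,"sy":0.012},{"sx":-0.019,"sy":0.023},{"sx":-0.02,"sy":0.0245},{"sx":-0.02,"sy":0.0245},{"sx":-0.02,"sy":0.0245},{"sx":-0.02,"sy":0.0245},{"sx":-0.02,"sy":0.0245},{"sx":-0.02,"sy":0.0245},{"sx":-0.02,"sy":0.0245},{"sx":-0.02,"sy":0.0245},{"sx":-0.02,"sy":0.0245},{"sx":-0.02,"sy":0.0245},{"sx":-0.02,"sy":0.0245},{"sx":-0.02,"sy":0.024},{"sx":-0.02,"sy":0.024},{"sx":-0.019,"sy":0.0205},{"sx":-0.002,"sy":0.0027},{},{},{}]';  python3 st.py 0.5007 -0.201 0.128
```

```text
time: 10.4
position: [0.4961, -0.2306, 0.1566]
tool_rot: [0.941, 0.338, -0.0, -0.001]
ft_force: [-0.7, 0.5, 0.2]
grip_width: 0.0595
grip_force: 8.0
t 10.4 p [ 0.4961 -0.2306  0.1566] yaw 0.689 q6 0.242 F [-0.7  0.5  0.2] M [ 0.   -0.01  0.07] w 0.05945879098215538 g 8.00013981439406
delta tool [ 0.0224 -0.0199  0.0286]
```

Run:
```python
from h import *
a=viewer.camera("top")["img"][192:312,296:456,::-1]; b=viewer.camera("scene")["img"][165:285,86:246,::-1]
cv2.imwrite("pics/can3.png",np.hstack([cv2.resize(x,None,fx=2.5,fy=2.5,interpolation=cv2.INTER_CUBIC) for x in(a,b)]))
```

```text
(no output)
```

View pics/can3.png

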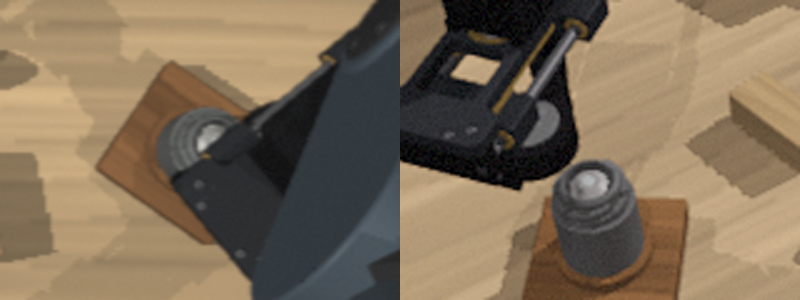

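My row sum was 30 mm too long, so the lid hangs beside the can. That's harmless at this height: the can mouth is at (590,185) in the scene crop and the lid at (545,125). Correcting, then coming down to just above the rim.

```bash
python3 nudge.py '[{"sx":0.006,"sy":-0.005},{"sx":0.008,"sy":-0.0075},{"sx":0.008,"sy":-0.0074},{"sx":0.0004,"sz":0.008},{"sz":0.012},{"sz":0.012},{"sz":0.008},{"sz":0.003},{},{},{}]';  python3 st.py 0.5007 -0.201 0.108
```

```text
time: 11.42
position: [0.5019, -0.203, 0.1143]
tool_rot: [0.941, 0.337, 0.0, 0.0]
ft_force: [-0.4, -0.2, -0.2]
grip_width: 0.0593
grip_force: 8.0
t 11.4167 p [ 0.5019 -0.203   0.1143] yaw 0.688 q6 0.292 F [-0.4 -0.2 -0.2] M [-0.01  0.01  0.02] w 0.05931142094460052 g 7.9999488685280085
delta tool [ 0.0004 -0.0023  0.0063]
```

```bash
python3 nudge.py '[{"sx":0.0004,"sy":-0.0018},{"sz":0.002},{"sz":0.002},{"sz":0.001},{},{}]' >/dev/null;  python3 st.py 0.5007 -0.201 0.1
python3 nudge.py '[{"sz":0.001},{"sz":0.001},{"sz":0.001},{},{}]'>/dev/null;  python3 st.py
```

```text
t 11.9167 p [ 0.5006 -0.2011  0.1089] yaw 0.688 q6 0.294 F [ 0.  -0.6 -0.5] M [-0.01 -0.02  0.03] w 0.05945566951047885 g 8.000000977772288
delta tool [ 0.0001 -0.      0.0089]
t 12.3333 p [ 0.5006 -0.2011  0.1058] yaw 0.688 q6 0.294 F [ 0.4 -0.1 -0.7] M [ 0.02 -0.05  0.  ] w 0.05968957510449056 g 7.999988420197042
```

```bash
for i in 1 2; do python3 nudge.py '[{"sz":0.001},{"sz":0.001},{},{}]'>/dev/null;  python3 st.py; done
```

```text
t 12.6667 p [ 0.5007 -0.2011  0.1039] yaw 0.688 q6 0.294 F [ 0.3 -0.5 -1.9] M [-0.02 -0.04 -0.03] w 0.05961239199761647 g 7.999976145947585
t 13.0 p [ 0.5009 -0.2012  0.1019] yaw 0.688 q6 0.294 F [ 1.8 -0.5 -0.3] M [-0.09 -0.09 -0.02] w 0.05916242481950507 g 7.999933878454613
```

```bash
python3 nudge.py '[{"sz":0.001},{},{}]'>/dev/null;  python3 st.py;python3 nudge.py '[{"sz":0.001},{},{}]'>/dev/null;  python3 st.py
```

```text
t 13.25 p [ 0.5008 -0.2012  0.1009] yaw 0.688 q6 0.294 F [ 0.8  0.  -0.4] M [-0.07 -0.18  0.  ] w 0.059242193544114835 g 7.999965837952914
t 13.5 p [ 0.5007 -0.2012  0.0999] yaw 0.688 q6 0.294 F [ 0.5  0.5 -1.7] M [-0.02 -0.16 -0.  ] w 0.05944922639843097 g 8.000034582219087
```

```bash
python3 nudge.py '[{"sz":0.001},{},{}]'>/dev/null;  python3 st.py;python3 nudge.py '[{"sz":0.0007},{},{}]'>/dev/null;  python3 st.py
```

```text
t 13.75 p [ 0.5007 -0.2011  0.0989] yaw 0.688 q6 0.294 F [ 0.3 -0.3 -0.9] M [-0.03 -0.2  -0.05] w 0.059623715858004106 g 7.999985056521837
t 14.0 p [ 0.5007 -0.2011  0.0982] yaw 0.688 q6 0.294 F [ 1.3  1.  -0.1] M [ 0.01 -0.2   0.01] w 0.0594189407387816 g 7.999958040600177
```

```bash
for i in 1 2 3; do python3 nudge.py '[{"sz":0.0007},{},{}]'>/dev/null;  python3 st.py; done
```

```text
t 14.25 p [ 0.5007 -0.2011  0.0975] yaw 0.688 q6 0.294 F [ 1.4 -0.4 -0.5] M [-0.02 -0.18 -0.05] w 0.05949151055255899 g 7.999977931467583
t 14.5 p [ 0.5007 -0.2011  0.0968] yaw 0.688 q6 0.294 F [ 0.1 -0.3 -0.4] M [-0.08 -0.12  0.  ] w 0.05942853611928389 g 7.999994175333995
t 14.75 p [ 0.5008 -0.2011  0.0962] yaw 0.688 q6 0.294 F [ 0.1  0.2 -0.6] M [ 0.04 -0.2  -0.04] w 0.05933087792818079 g 7.999930268997559
```

Run:
```python
from h import *
c=viewer.camera("scene"); b=c["img"][195:285,106:226,::-1]
cv2.imwrite("pics/can4.png",cv2.resize(b,None,fx=6,fy=6,interpolation=cv2.INTER_CUBIC))
```

```text
(no output)
```

View pics/can4.png

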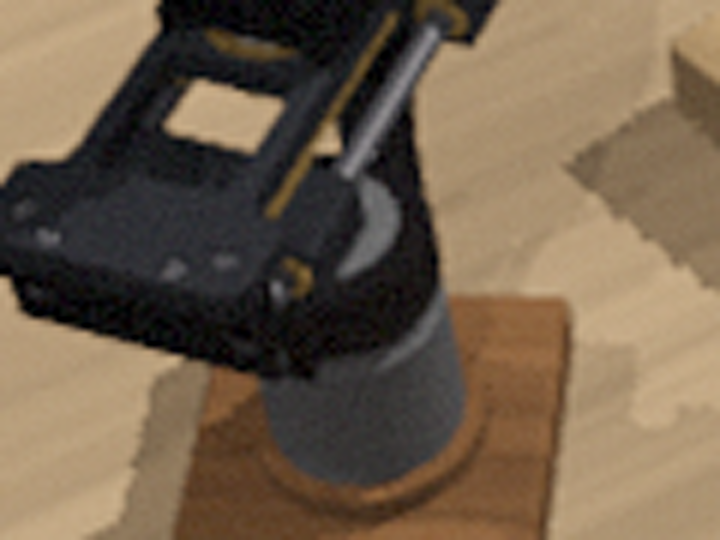

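The lid sits low over the can shoulder: its lower edge runs from about (300,375) to (440,290), just above the shoulder edge. With the seat about 4.7 mm above the rim, it has come straight down into the gaps. I'll confirm the floor contact next.

```bash
for i in 1 2; do python3 nudge.py '[{"sz":0.0006},{},{}]'>/dev/null;  python3 st.py; done
```

```text
t 15.05 p [ 0.5009 -0.201   0.0959] yaw 0.688 q6 0.294 F [2.  0.8 3.7] M [ 0.26 -0.25  0.03] w 0.05938962947169562 g 7.999466986802872
t 15.3 p [ 0.5009 -0.201   0.0958] yaw 0.688 q6 0.294 F [0.4 1.9 7.8] M [ 0.33 -0.04 -0.05] w 0.05938876247094284 g 7.997215930445236
```

Contact at TCP 95.9 mm puts the seat 4.4 mm above the rim, within the gap range of 3.5 to 6, so the lugs are in the thread start. I'll ease off and run it in clockwise along the helix.

```bash
python3 nudge.py '[{"sz":-0.0005},{"yaw":0.02},{"sz":0.0001,"yaw":0.03},{"sz":0.00012,"yaw":0.03},{"sz":0.00012,"yaw":0.03},{}]'>/dev/null;  python3 st.py; python3 nudge.py '[{"sz":0.00012,"yaw":0.03},{"sz":0.00012,"yaw":0.03},{"sz":0.00012,"yaw":0.03},{"sz":0.00012,"yaw":0.03},{"sz":0.00012,"yaw":0.03},{}]'>/dev/null;  python3 st.py
```

```text
t 15.8 p [ 0.5009 -0.2013  0.0954] yaw 0.576 q6 0.406 F [1.6 0.4 5.1] M [ 0.22 -0.06  0.01] w 0.059272741171766015 g 8.000338401107001
t 16.3 p [ 0.5009 -0.2012  0.0948] yaw 0.426 q6 0.556 F [1.  0.5 5.6] M [ 0.33 -0.11  0.01] w 0.05962425141133133 g 8.000277241808362
```

```bash
python3 nudge.py '[{"sz":0.00011,"yaw":0.03},{"sz":0.00011,"yaw":0.03},{"sz":0.00011,"yaw":0.03},{"sz":0.00011,"yaw":0.03},{"sz":0.00011,"yaw":0.03},{"sz":0.00011,"yaw":0.03},{"sz":0.00011,"yaw":0.03},{}]'>/dev/null;  python3 st.py; python3 nudge.py '[{"sz":0.00011,"yaw":0.03},{"sz":0.00011,"yaw":0.03},{"sz":0.00011,"yaw":0.03},{"sz":0.00011,"yaw":0.03},{"sz":0.00011,"yaw":0.03},{"sz":0.00011,"yaw":0.03},{"sz":0.00011,"yaw":0.03},{}]'>/dev/null;  python3 st.py
```

```text
t 16.9667 p [ 0.5009 -0.2012  0.094 ] yaw 0.216 q6 0.766 F [0.7 1.7 5.2] M [ 0.33 -0.11  0.03] w 0.059498668081049734 g 8.00020385933749
t 17.6333 p [ 0.5009 -0.201   0.0932] yaw 0.006 q6 0.976 F [0.6 1.8 5.2] M [ 0.38 -0.16  0.07] w 0.059834864464764645 g 8.000290141208097
```

```bash
python3 nudge.py '[{"sz":0.00011,"yaw":0.03},{"sz":0.00011,"yaw":0.03},{"sz":0.00011,"yaw":0.03},{"sz":0.00011,"yaw":0.03},{"sz":0.00011,"yaw":0.03},{"sz":0.00011,"yaw":0.03},{"sz":0.00011,"yaw":0.03},{}]'>/dev/null;  python3 st.py; python3 nudge.py '[{"sz":0.00011,"yaw":0.03},{"sz":0.00011,"yaw":0.03},{"sz":0.00011,"yaw":0.03},{"sz":0.00011,"yaw":0.03},{}]'>/dev/null;  python3 st.py
```

```text
t 18.3 p [ 0.5009 -0.201   0.0924] yaw -0.204 q6 1.186 F [1.7 1.4 5.1] M [ 0.41 -0.13 -0.06] w 0.059388393989761895 g 8.000177973772225
t 18.7167 p [ 0.5009 -0.201   0.092 ] yaw -0.324 q6 1.305 F [0.8 2.4 5. ] M [ 0.4  -0.2  -0.04] w 0.059712825236064505 g 8.000106693871203
```

```bash
for i in 1 2 3; do python3 nudge.py '[{"sz":0.0001,"yaw":0.03},{"sz":0.0001,"yaw":0.03},{}]'>/dev/null;  python3 st.py; done
```

```text
t 18.9667 p [ 0.5009 -0.201   0.0918] yaw -0.383 q6 1.365 F [1.  1.9 4.6] M [ 0.43 -0.14  0.03] w 0.059580137946852324 g 8.000139082832902
t 19.2167 p [ 0.5009 -0.201   0.0915] yaw -0.443 q6 1.424 F [1.3 1.5 4.7] M [ 0.53 -0.24  0.02] w 0.05952264119575923 g 8.000197484452656
t 19.4667 p [ 0.5009 -0.201   0.0913] yaw -0.503 q6 1.484 F [1.6 2.1 4.9] M [ 0.49 -0.18 -0.06] w 0.05980013791773522 g 7.998846062728262
```

```bash
for i in 1 2 3 4; do python3 nudge.py '[{"sz":0.0001,"yaw":0.03},{}]'>/dev/null;  python3 st.py; done
```

```text
t 19.6333 p [ 0.501  -0.2012  0.0913] yaw -0.532 q6 1.514 F [1.8 2.2 5.1] M [ 0.35 -0.14 -0.03] w 0.059203094052044915 g 7.998641989252064
t 19.8 p [ 0.501  -0.2013  0.0913] yaw -0.562 q6 1.544 F [2.  1.7 5.3] M [ 0.34 -0.18 -0.03] w 0.05947105359238307 g 7.99882474289916
t 19.9667 p [ 0.501  -0.2013  0.0913] yaw -0.592 q6 1.574 F [1.6 2.3 6.2] M [ 0.34 -0.11 -0.02] w 0.05931538198122994 g 7.998582256404916
t 20.1333 p [ 0.5011 -0.2013  0.0913] yaw -0.622 q6 1.604 F [1.9 1.6 6.5] M [ 0.36 -0.17 -0.04] w 0.05964508241846916 g 7.9991749213513685
```

```bash
python3 nudge.py '[{"sz":-0.0004},{"sz":-0.0004},{}]'>/dev/null;  python3 st.py; for i in 1 2 3; do python3 nudge.py '[{"yaw":0.03},{"yaw":0.03},{}]'>/dev/null;  python3 st.py; done
```

```text
t 20.3833 p [ 0.501  -0.2013  0.0913] yaw -0.622 q6 1.603 F [2.4 1.7 1.2] M [ 0.28 -0.44  0.03] w 0.0596279653038429 g 7.999162248415814
t 20.6333 p [ 0.5009 -0.2011  0.0914] yaw -0.683 q6 1.664 F [3.3 1.1 0.9] M [ 0.33 -0.4  -0.01] w 0.059254782323833834 g 7.9997094291161375
t 20.8833 p [ 0.5009 -0.2011  0.0914] yaw -0.742 q6 1.723 F [2.8 1.8 1.6] M [ 0.33 -0.48 -0.03] w 0.059354767842477715 g 7.999886381794141
t 21.1333 p [ 0.501  -0.2011  0.0914] yaw -0.801 q6 1.783 F [3.  1.6 1. ] M [ 0.44 -0.48  0.08] w 0.05940615689593648 g 8.000229013559874
```

```bash
python3 - <<'E'
from rig import robot, viewer
o=robot.get_obs(); print(o["joint_torque"][5],o["moment"])
E
python3 nudge.py '[{},{},{},{},{}]' 0.075; python3 st.py
python3 - <<'E'
from h import *
o=robot.get_obs(); print(o["joint_torque"][5])
c=viewer.camera("scene"); b=c["img"][195:285,106:226,::-1]
b=cv2.resize(b,None,fx=6,fy=6,interpolation=cv2.INTER_CUBIC)
for dz,col in((0,(0,255,0)),(.003,(0,0,255))):
  for z,r in((.114,.030),(.0895,.030)):
    p=(proj(c,circ(.5009,-.2015,z+dz,r))-[106,195]+.5)*6
    cv2.polylines(b,[np.int32(p)],True,col,1)
cv2.imwrite("pics/can5.png",b)
E
```

```text
0.19335878547281027 [ 0.43779397 -0.47548844  0.07548177]
time: 21.55
position: [0.5001, -0.2011, 0.0914]
tool_rot: [0.921, -0.39, -0.001, 0.0]
ft_force: [0.7, 0.9, -0.2]
grip_width: 0.0741
grip_force: 0.0
t 21.55 p [ 0.5001 -0.2011  0.0914] yaw -0.802 q6 1.784 F [ 0.7  0.9 -0.2] M [ 0.04 -0.03 -0.04] w 0.07413166713258093 g 0.0
-0.0023574017541250214
```

View pics/can5.png

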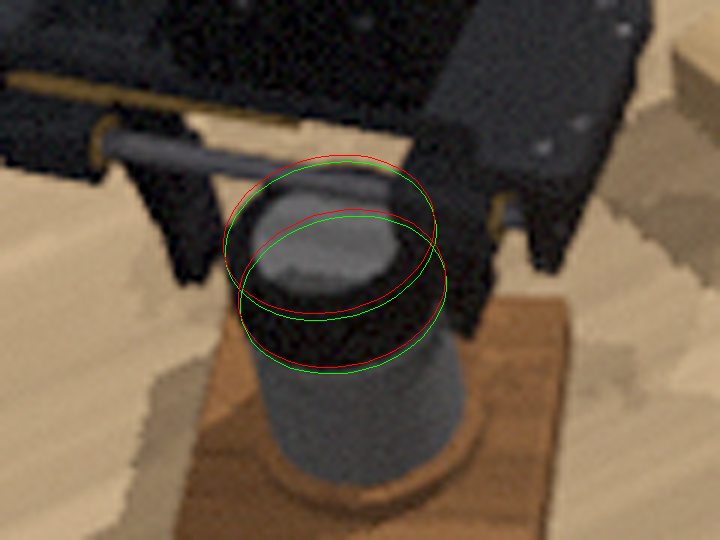

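With the lid clear of the fingers, the overlay for "home" fits it, at (330,270). The wrist torque of 0.19 N m while the 8 N grip slipped, with the height no longer changing, says the same. As a direct check, I'll lightly touch the lid's top with the shut fingers to measure its height.

```bash
python3 nudge.py '[{"sz":-0.005},{"sz":-0.01},{"sz":-0.015},{"sz":-0.005},{},{}]'>/dev/null; python3 nudge.py '[{},{},{},{},{},{},{},{},{},{}]' 0.0 3 >/dev/null; python3 st.py 0.5009 -0.2011 0.114
python3 nudge.py '[{"sz":0.005},{"sz":0.004},{"sz":0.0025},{},{}]'>/dev/null; python3 st.py; for i in 1 2; do python3 nudge.py '[{"sz":0.001},{},{}]'>/dev/null;python3 st.py; done
```

```text
t 22.9333 p [ 0.5007 -0.2011  0.1266] yaw -0.802 q6 1.784 F [-0.3 -0.2 -0.2] M [ 0.05 -0.    0.  ] w 0.016246477863854452 g 0.0
delta tool [ 0.0001 -0.0002  0.0126]
t 23.35 p [ 0.5005 -0.201   0.1147] yaw -0.802 q6 1.784 F [-0.4 -0.4  0. ] M [ 0.09 -0.02  0.02] w 0.0006106260380254096 g 0.0
t 23.6 p [ 0.5006 -0.2011  0.1144] yaw -0.802 q6 1.784 F [-1.4  1.6  4.7] M [0.17 0.21 0.03] w 0.00022292111254614884 g 2.228157293284312
t 23.85 p [ 0.5007 -0.2011  0.1143] yaw -0.802 q6 1.784 F [-1.7  1.1 10.8] M [0.31 0.46 0.03] w 0.00015019259980775013 g 5.558523125946522
```

```bash
python3 nudge.py '[{"sz":-0.004},{"sz":-0.008},{"sz":-0.002},{"yaw":-0.1},{"yaw":-0.1},{"yaw":-0.1},{"yaw":-0.1},{"yaw":-0.1},{"yaw":-0.1},{"yaw":-0.1},{"yaw":-0.1},{},{}]' 0.085 8 >/dev/null; python3 st.py 0.5007 -0.2011 0.092
```

```text
t 24.9333 p [ 0.5007 -0.2012  0.127 ] yaw -0.005 q6 0.986 F [-0.2  0.5 -0. ] M [ 0.02  0.04 -0.03] w 0.07907014886382835 g 0.0
delta tool [-0.     -0.0001  0.035 ]
```

```bash
echo 'from rig import robot, viewer; print("tau6",round(robot.get_obs()["joint_torque"][5],3))'>t6.py; python3 nudge.py '[{"sz":0.005},{"sz":0.01},{"sz":0.01},{"sz":0.006},{"sz":0.003},{"sz":0.001},{},{}]'>/dev/null; python3 st.py; python3 nudge.py '[{},{},{},{},{}]' 0.05 8 >/dev/null; python3 st.py; python3 t6.py; for i in 1 2 3 4 5 6; do python3 nudge.py '[{"yaw":0.02},{}]'>/dev/null;python3 st.py; python3 t6.py; done
```

```text
t 25.6 p [ 0.5008 -0.2012  0.0921] yaw -0.002 q6 0.984 F [0.9 0.6 0.3] M [ 0.02 -0.02 -0.01] w 0.08507041847513379 g 0.0
t 26.0167 p [ 0.5008 -0.2011  0.0923] yaw -0.002 q6 0.984 F [-0.1  1.7  1.1] M [ 0.28 -0.05 -0.01] w 0.060288350696310916 g 8.643364309100434
tau6 -0.001
t 26.1833 p [ 0.5009 -0.201   0.0922] yaw -0.023 q6 1.004 F [1.2 1.2 0.6] M [ 0.16 -0.13  0.15] w 0.059935527777608515 g 7.999243381200358
tau6 0.249
t 26.35 p [ 0.5006 -0.201   0.0922] yaw -0.043 q6 1.025 F [-0.1  1.5  3. ] M [0.18 0.01 0.26] w 0.0593737758988841 g 8.00032734812703
tau6 0.292
t 26.5167 p [ 0.5003 -0.2009  0.0921] yaw -0.063 q6 1.045 F [-1.7  0.   2.9] M [0.27 0.13 0.2 ] w 0.05964459468119524 g 8.000327560293954
tau6 0.313
t 26.6833 p [ 0.5002 -0.2009  0.092 ] yaw -0.083 q6 1.065 F [-1.3  1.5  2.9] M [0.19 0.22 0.25] w 0.059768666824400886 g 8.00024580792524
tau6 0.301
t 26.85 p [ 0.5003 -0.2009  0.092 ] yaw -0.103 q6 1.085 F [-1.8  1.9  1.6] M [0.26 0.25 0.21] w 0.05951520506437136 g 8.00024397787638
tau6 0.3
t 27.0167 p [ 0.5003 -0.2008  0.0919] yaw -0.123 q6 1.105 F [-1.7  1.9  2.3] M [0.27 0.34 0.25] w 0.05939763419471026 g 8.000273600919172
tau6 0.346
```

```bash
for i in 1 2 3 4 5; do python3 nudge.py '[{"yaw":0.03},{}]'>/dev/null;python3 st.py; python3 t6.py; done
```

```text
t 27.1833 p [ 0.5004 -0.2008  0.0919] yaw -0.153 q6 1.135 F [-1.   1.5  1.7] M [0.33 0.29 0.14] w 0.05931586221198092 g 8.00063734583091
tau6 0.325
t 27.35 p [ 0.5004 -0.2008  0.0919] yaw -0.182 q6 1.164 F [-1.   1.2  1.5] M [0.39 0.27 0.16] w 0.059477303087689254 g 8.000577018829063
tau6 0.333
t 27.5167 p [ 0.5004 -0.2008  0.0918] yaw -0.212 q6 1.193 F [-1.3  2.2  1.4] M [0.44 0.25 0.17] w 0.05947491646934057 g 8.000578772262088
tau6 0.351
t 27.6833 p [ 0.5004 -0.2007  0.0918] yaw -0.242 q6 1.223 F [-1.2  3.1  0.2] M [0.47 0.23 0.24] w 0.05963630901874928 g 8.000558950589038
tau6 0.36
t 27.85 p [ 0.5004 -0.2007  0.0918] yaw -0.271 q6 1.253 F [-0.9  2.6  0.5] M [0.43 0.24 0.21] w 0.05967720505608679 g 8.000401358585805
tau6 0.361
```

Wrist torque levelled off at 0.36 N m while the height stayed constant. I'll release and repeat the height check.

```bash
python3 nudge.py '[{},{},{},{},{"sz":-0.005},{"sz":-0.01},{"sz":-0.015},{"sz":-0.005},{}]' 0.08 >/dev/null; python3 nudge.py '[{},{},{},{},{},{},{},{},{},{},{},{}]' 0.0 3 >/dev/null; python3 st.py 0.5006 -0.2011 0.1146
python3 nudge.py '[{"sz":0.005},{"sz":0.004},{"sz":0.0025},{},{}]'>/dev/null; python3 st.py; for i in 1 2 3; do python3 nudge.py '[{"sz":0.0005},{},{}]'>/dev/null;python3 st.py; done
```

```text
t 29.6 p [ 0.5007 -0.2011  0.1271] yaw -0.272 q6 1.254 F [ 0.  -0.4  0.2] M [ 0.08  0.   -0.04] w 0.007737001842922122 g 0.0
delta tool [-0.0001  0.      0.0125]
t 30.0167 p [ 0.5005 -0.201   0.1152] yaw -0.272 q6 1.254 F [ 0.5 -0.8  0.5] M [ 0.05  0.01 -0.02] w 0.0005753349944102274 g 0.0
t 30.2667 p [ 0.5007 -0.2012  0.1152] yaw -0.272 q6 1.254 F [-0.2  1.6 -0.5] M [ 0.01 -0.03  0.01] w 0.0006418261281440598 g 0.0
t 30.5167 p [ 0.5007 -0.2011  0.1146] yaw -0.272 q6 1.254 F [ 0.9 -0.5 -0.9] M [0.02 0.01 0.01] w 0.0005867833153934756 g 0.0
t 30.7667 p [ 0.5007 -0.2011  0.1144] yaw -0.272 q6 1.254 F [-1.4  0.2  3.7] M [ 0.15  0.17 -0.01] w 0.0005247627417507836 g 1.8859058101224946
```

The height is unchanged at 114.4 mm, so the lid was already tight. To rule out a bias in the fingertip reading against the expected 114.0, I'll calibrate it on clear bench.

```bash
python3 nudge.py '[{"sz":-0.005},{"sz":-0.015},{"sz":-0.01},{"sx":0.0145,"sy":-0.004},{"sx":0.025,"sy":-0.007},{"sx":0.035,"sy":-0.01},{"sx":0.035,"sy":-0.01},{"sx":0.025,"sy":-0.007},{"sx":0.01,"sy":-0.0023},{"sz":0.03},{"sz":0.035},{"sz":0.035},{"sz":0.025},{"sz":0.011},{"sz":0.004},{},{}]'>/dev/null; python3 st.py
```

```text
t 32.1833 p [ 0.652  -0.2018  0.0057] yaw -0.272 q6 1.379 F [-0.8 -0.2  1.5] M [ 0.02  0.04 -0.03] w 0.00033030294649810405 g 0.0
```

```bash
python3 nudge.py '[{"sz":0.002},{"sz":0.0015},{"sz":0.001},{},{}]'>/dev/null; python3 st.py; for i in 1 2 3 4; do python3 nudge.py '[{"sz":0.0005},{},{}]'>/dev/null;python3 st.py; done
```

```text
t 32.6 p [ 6.513e-01 -2.014e-01  5.000e-04] yaw -0.272 q6 1.379 F [0.7 1.  3.1] M [0.03 0.06 0.05] w 0.0005105613825117302 g 1.5889850460371235
t 32.85 p [ 6.513e-01 -2.014e-01  5.000e-04] yaw -0.272 q6 1.379 F [ 0.3 -0.   5.6] M [ 0.11  0.2  -0.01] w 0.0007166673075316054 g 3.0817325395764783
t 33.1 p [ 6.512e-01 -2.014e-01  5.000e-04] yaw -0.272 q6 1.379 F [-1.   0.5  8.2] M [ 0.23  0.36 -0.01] w 0.0003735664734275222 g 4.228704238194041
t 33.35 p [ 6.512e-01 -2.014e-01  4.000e-04] yaw -0.272 q6 1.379 F [-3.2  1.9 10.6] M [0.21 0.47 0.05] w 0.0006092878786519819 g 5.376173579134047
t 33.6 p [ 6.513e-01 -2.014e-01  4.000e-04] yaw -0.272 q6 1.379 F [-2.6  1.6 12.9] M [0.28 0.59 0.01] w 2.680393651800924e-05 g 6.52606789721176
```

The fingertips read +0.45 mm on the bare bench, so the lid's top is at 114.0 mm and it is fully home. Retreating for a final look.

```bash
python3 nudge.py '[{"sz":-0.01},{"sz":-0.03},{"sz":-0.04},{"sz":-0.04},{"sz":-0.04},{"sz":-0.02},{"sx":0.03,"sy":0.01},{"sx":0.03,"sy":0.01},{},{},{}]' 0.05
python3 - <<'E'
from h import *
cv2.imwrite("pics/end.png",viewer.camera("scene")["img"][:,:,::-1])
E
```

```text
time: 34.52
position: [0.702, -0.2359, 0.1767]
tool_rot: [0.991, -0.136, -0.001, -0.001]
ft_force: [-0.3, -0.9, 0.2]
grip_width: 0.0496
grip_force: 0.0
```

View pics/end.png

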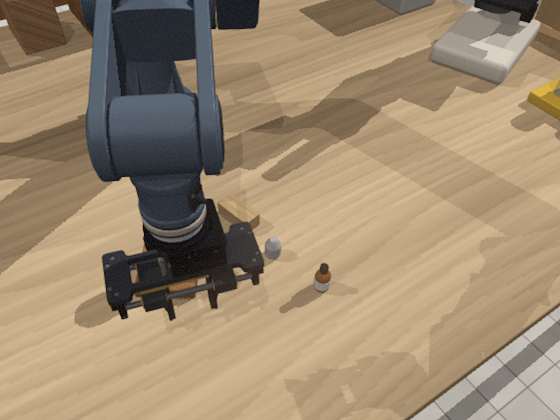

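The oil at (322,280), the objective at (273,247) and the slide box at (238,212) are where they were. The gripper is high and clear, so I'm handing in.

```bash
python3 -c "
from rig import robot, viewer
print(robot.hand_in())"
```

```text
the job is handed in; nothing more can be done
None
```

The lid is screwed fully home on the can (its top measured at 114.0 mm, as expected when home) and released, the bystanders look undisturbed, and I handed the job in after about 35 s; no verdict was shown.

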